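Set up the folding phone stand and move the phone onto it

TASK

Get the wooden phone stand ready: push its aluminium tray cover fully shut, and swing the folding leg at its back out as far as it will go. Then lift the phone out of the white charging dock and set it down gently on the tray cover, upright with its screen to the front of the stand, leaning back against the middle of the backboard. Leave the mug standing where it is.

Things in the scene. Friction and masses are not known exactly. Their poses are not given: they have to be found in the camera images.
- stand: beech phone stand, about 0.9 kg, loose. Origin on the desk under the middle of the backboard's front face; x to the stand's back, y to its left seen from the front, z up. In mm: tray x -48 to 14, y -50 to 50, side walls (outer 7 mm) flush with the cover at z 33; upright backboard x 0 to 12, y -28 to 28, top z 110. The phone stands on the shut cover, its back on the backboard's top front edge
- cover (a joint): tray cover sliding on the stand, in m: 0 = shut (it stops there), up to 0.040 pulled out to stand -x; starts 25 to 38 mm out; friction about 1.2 N. Plate 85 mm wide, top at z 33; shut it spans stand x -48 to -2 mm. Its front edge is turned up into a lip, 6 mm thick (x -48 to -42 when shut), as wide as the cover, top at z 46
- cover_lip (a point): middle of the top front edge of the cover's lip (moves with the cover; axes as the stand's); when shut at stand (-48, 0, 46) mm
- leg (a joint): gate-frame leg behind the backboard, 88 mm long, 8 thick, z 3 to 105, upright hinge at stand (20, -22) mm. In rad: 0 = folded, pointing to stand +y, its end 38 mm past the backboard's left edge; grows as it swings to stand +x (clockwise from above) to its stop at 1.571, pointing straight back. Starts 0.3 to 0.65 open, stays where left (friction 0.04 N m)
- leg_end (a point): middle of the thickness of the leg at the top corner of its free end, 88 mm from the hinge, z 105
- phone: phone in a blue case, 10 mm thick (x), 76 mm wide (y), 156 mm tall (z), 0.14 to 0.28 kg. Origin at the centre of its lower edge; z up along it, screen (black) on its -x face, camera on its +x face. It starts upright in the dock.
- dock: white charging dock, fixed, 74 x 92 mm, base 16 mm high. Same yaw as the phone in it; origin on the desk under the phone. The phone stands 16 mm above the desk in a 14 mm wide slot, open at the sides and top, between a front lip (top at z 36) and a back rest (top at z 78), both 60 mm wide.
- mug: green mug on a black coaster, 86 x 116 x 94 mm, origin under its middle; a bystander
Not all that is in view belongs to the job. What is shaped like the phone but red is not meant.

How it is judged:
By the outcome, as a careful person would: the job done as asked, in the order asked, and still so for the second after the job is handed in, with the robot touching nothing.
It also fails if it takes over 58 s, if anything falls off the work surface, if the arm or the gripper's body presses on something with over 40 N, if the wrist force passes 120 N, or if a joint passes its speed limit or range.

ROBOT

A 6-joint arm with a two-finger parallel gripper is mounted at the origin on the work surface; the furniture and walls round the work are solid. World frame = base frame: x ahead of the robot, y to its left, z up, the work surface at z = 0. Lengths are in m, angles in rad, forces in N, time in s.
With the tool pointing down it reaches from about 0.35 to 0.975 m from the base axis. Payload 4.9 kg.
Tool frame: the origin (TCP) lies on the centre line of the jaws, within the pads' length; the fingertips stand manip.tip_reach ahead of it and the grasp point (between the pads) is the TCP (manip.tip_reach is the distance from the TCP to the fingertips, in m); z points along the fingers, y is the line along which they close (so a half turn about z gives the same grasp; the last joint's range is limited). The gripper opens to 85 mm and grips with 20 to 120 N. Pads are 22 mm wide; open, the fingers measure 114 mm over their backs; the gripper's body (76 mm by 85 mm) begins 54 mm behind the grasp point. The pads swing forward as they close: fully open they stand 13 mm farther back than shut.
Start: joints at [-1.338, 0.053, 1.613, -0, 1.476, -0.119], TCP at [0.215, -0.587, 0.25] pointing down, gripper open.
Joint ranges: [-3.01, 3.01], [-1.01, 2.22], [0.06, 2.58], [-1.02, 4.17], [0.09, 2.62], [-3.14, 3.14]. Speed limits (rad/s): [2.57, 2.57, 3.14, 3.14, 3.14, 3.14].

INTERFACE

Orientations are given as a unit quaternion [w, x, y, z].
In Python, from plant import manip gives the robot as it stands. The module is installed in compiled form; this text tells all that it offers.
- The arm moves only by the tool move_arm, never from a script. Its argument "rows" is a list of rows, each a list of 7 numbers: the shift along the tool's x, y, z in cm, then the turn, a rotation vector about the tool's x, y, z in degrees, then the opening, from -1 (shut) to 1 (fully open). In form: [[tx, ty, tz, ax, ay, az, jaw], ...]. A call has 1 to 20 rows; each row shifts and turns the commanded pose from where the row before left it, along the tool's axes as they then stand; what a row does not reach is not made up. A row lasts 1/12 s, in which the tool goes at most 41.7 mm and 7.16 degrees, less where a joint would pass 70% of its speed; a pose out of reach is approached as far as the arm can. A call is refused whole if a number of a shift passes 4.17 or a number of a turn 7.16, either way. A call with a gripper value outside its range is refused whole. The fingers move at their own pace and stop on an object; the grip force is fixed at half the most. Time passes only in rows, so rows that do not move let the fingers close. It gives the time, the measured TCP pose, the force, the opening and the grip force at its end, in the units of the state.
- manip.state(): the state, without advancing time (a new reading comes with each control period).
- manip.grab_frame(name): name is "side" or "top"; returns a dict with "img" (400x640x3 uint8, blue, green, red), "mtx" (3x3 intrinsics, pixels), "R" (3x3) and "t" (3): a world point X has camera coordinates R X + t. Camera axes: x right, y down, z forward; pixel columns grow to the right and rows downward; lengths in m; the calibration is good to about 2 mm. A picture is of the moment at which its call begins. There is no depth.
- manip.job_done(): hands the job in; it is judged then, once.
The state is a dict: "time": time; "joint_pos": joint angles; "joint_vel": joint speeds; "joint_efforts": joint torques, N m; "tool_pos": TCP position; "tool_rot": TCP orientation; "contact_force": force on the tool from outside, world axes, zero at the start; "ft_torque": the same for the moment, N m; "gripper_width": opening from 0.0 (shut) to 1.0 (fully open); "grasp_force": force on a finger pad.
Only numpy, scipy, OpenCV 4.12 (cv2) and the standard library are available. Lean on these libraries where they do the work, as an engineer would, in place of code of your own. Each camera call takes 0.05 s, during which the arm holds its last target. There are 200 camera calls.

## Working session

There is one attempt and no reset: what is moved stays moved. The work goes in short steps, Python scripts to look and compute and a tool call to move; the robot and the scene stay as the last step left them, time stands still between calls to the robot, and variables do not carry over. Pictures are saved under pics/ and viewed, at most 10 in all, crops included, and the job is handed in when it is done.

Besides the shell and the picture viewer there is one more tool, called after "Call:" as name(argument=value, ...), one argument or row to a line, values as JSON. move_arm: Moves the arm, as the interface text tells. Its arguments: {"type":"object","properties":{"rows":{"type":"array","items":{"type":"array","items":{"type":"number"}}}},"required":["rows"]}

```bash
mkdir -p pics; python3 - <<'E'
from plant import manip
import cv2,numpy as np
s=manip.state();print(s, manip.tip_reach)
for n in("side","top"):
    f=manip.grab_frame(n);cv2.imwrite(f"pics/{n}0.png",f["img"]);np.savez(f"{n}0.npz",**f)
    print(n,f["mtx"].tolist(),f["R"].round(4).tolist(),f["t"],(-f["R"].T@f["t"]))
E
```

```text
{'time': 0.0, 'joint_pos': array([-1.33802334e+00,  5.33372908e-02,  1.61430680e+00, -1.44351011e-05,
        1.47598204e+00, -1.19005647e-01]), 'joint_vel': array([-0.00195768,  0.00067479,  0.00053504,  0.00062124,  0.0022425 ,
        0.0004395 ]), 'joint_efforts': array([-1.57635473e-03, -3.93679476e+01, -3.70178211e+01, -1.28138686e-04,
        7.16124487e-03,  1.01206825e-05]), 'tool_pos': array([ 0.21521256, -0.58615444,  0.24906746]), 'tool_rot': array([-1.01468180e-03,  9.84570682e-01,  1.74984393e-01, -6.49772349e-05]), 'contact_force': array([-0.34004853,  0.98691431,  0.13762293]), 'ft_torque': array([-0.01207117, -0.01229454, -0.00237312]), 'grasp_force': 0.0, 'gripper_width': 0.9958550181790702} 0.019
side [[446.5230177597008, 0.0, 319.4653207295024], [0.0, 446.5230177597008, 200.3554490041496], [0.0, 0.0, 1.0]] [[-0.9843, -0.1744, 0.0257], [-0.1062, 0.4706, -0.8759], [0.1406, -0.8649, -0.4818]] [ 0.48650409 -0.00197821  1.06332249] [0.32914295 1.00545245 0.49807144]
top [[380.94341923526673, 0.0, 318.17552682852846], [0.0, 380.94341923526673, 194.24376129699942], [0.0, 0.0, 1.0]] [[0.0019, -1.0, 0.0014], [-0.9938, -0.002, -0.1113], [0.1113, -0.0012, -0.9938]] [0.25722188 0.44694346 0.8721169 ] [0.34664604 0.25917979 0.91606321]
```

View pics/side0.png

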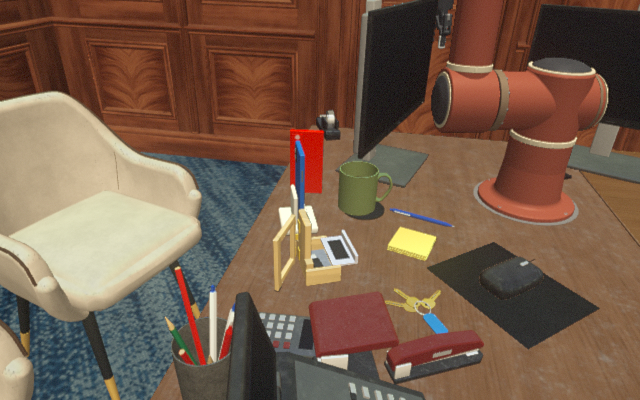

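View pics/top0.png

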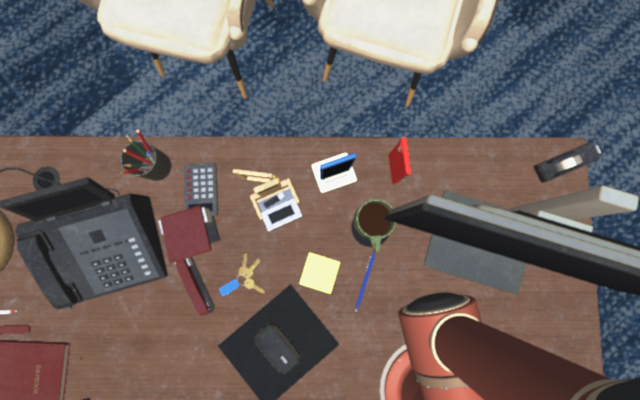

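The stand is at about (275,200) in the top view and (315,250) in the side view. The dock with the blue phone is at (335,170) in top. The red decoy is at (400,160), the mug at (375,222), and a large monitor to the right lies between the arm and the work. I'll zoom in next.

```bash
python3 - <<'E'
import cv2,numpy as np
a=cv2.imread("pics/top0.png")[125:260,215:415];cv2.imwrite("pics/tc.png",cv2.resize(a,None,fx=4,fy=4,interpolation=cv2.INTER_CUBIC))
a=cv2.imread("pics/side0.png")[120:300,250:400];cv2.imwrite("pics/sc.png",cv2.resize(a,None,fx=3.3,fy=3.3,interpolation=cv2.INTER_CUBIC))
E
cat > h.py <<'E'
import numpy as np,cv2
def ld(n):
    return dict(np.load(n))
def ray(f,p):
    d=np.linalg.inv(f["mtx"])@[p[0],p[1],1];return -f["R"].T@f["t"],f["R"].T@d
def onz(f,p,z):
    c,d=ray(f,p);return c+d*(z-c[2])/d[2]
def tri(f,p,g,q):
    c,d=ray(f,p);e,k=ray(g,q);A=np.stack([d,-k],1);s=np.linalg.lstsq(A,e-c,rcond=None)[0]
    return (c+d*s[0]+e+k*s[1])/2,np.linalg.norm(c+d*s[0]-e-k*s[1])
def proj(f,X):
    v=f["mtx"]@(f["R"]@np.asarray(X)+f["t"]);return v[:2]/v[2]
E
```

```text
(no output)
```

View pics/tc.png

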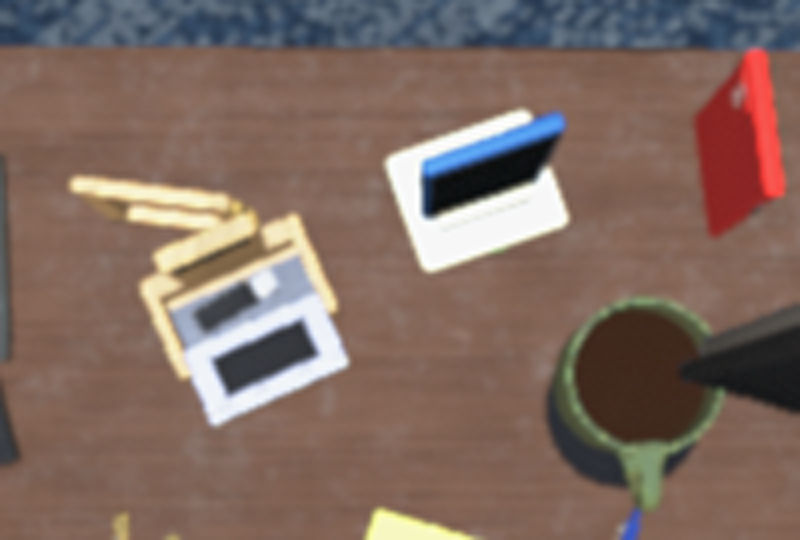

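View pics/sc.png

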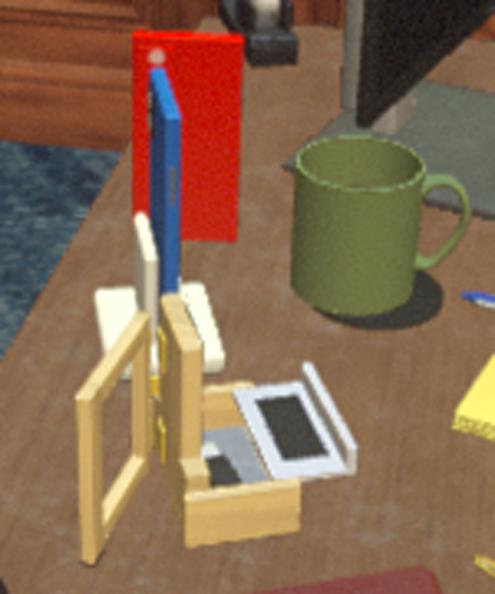

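The top crop shows four things clearly:
- The backboard top front edge runs (165,276)–(260,232).
- The lip front edge runs (210,425)–(350,365).
- The leg top runs (240,206) to (72,184).
- The blue phone top runs (422,170)–(562,120), with the screen facing down (towards the robot).

The side crop confirms the open leg and the cover pulled out. I'll turn these into positions.

```bash
python3 - <<'E'
from h import *
T=ld("top0.npz");S=ld("side0.npz")
t=lambda x,y:((x+.5)/4-.5+215,(y+.5)/4-.5+125)
s=lambda x,y:((x+.5)/3.3-.5+250,(y+.5)/3.3-.5+120)
P=lambda n,v:print(n,(np.asarray(v)*1000).round(1))
P("bbL",onz(T,t(165,276),.110));P("bbR",onz(T,t(260,232),.110))
P("bbLback",onz(T,t(153,262),.110));P("bbRback",onz(T,t(249,212),.110))
P("lipL",onz(T,t(210,425),.046));P("lipR",onz(T,t(350,365),.046))
P("wallL",onz(T,t(185,378),.033));P("wallR",onz(T,t(337,308),.033))
P("wallLb",onz(T,t(139,282),.033));P("wallRb",onz(T,t(297,214),.033))
P("legend",onz(T,t(71,184),.105));P("leghinge",onz(T,t(240,206),.105))
for n,c in dict(phL=(422,163),phLf=(426,182),phR=(565,128),phRb=(558,113)).items():P(n,onz(T,t(*c),.172))
for n,c in dict(dFL=(430,272),dFR=(570,220),dBL=(386,160),dBR=(527,110)).items():P(n,onz(T,t(*c),.016))
def tr(n,a,b):
    x,e=tri(T,t(*a),S,s(*b));P(n,x);print("   err",e*1000)
tr("phL",(422,163),(166,124));tr("phLf",(426,182),(180,120));tr("phRb",(558,113),(150,68));tr("legend",(71,184),(82,397))
tr("bbLf",(165,276),(200,347));tr("lipL",(210,425),(355,458))
# monitor
P("mon t tri",tri(T,(388,213),S,(357,150))[0]);print(tri(T,(388,213),S,(357,150))[1])
for z in(.1,.2,.3,.4,.5,.6):
    P(z,[onz(T,(388,213),z),onz(T,(430,197),z),onz(T,(640,240),z)])
# mug extents at z=.094, keyboard
for c in((562,350),(720,360),(640,300),(650,505)):P("mug",onz(T,t(*c),.09))
E
```

```text
bbL [437.9 390.9 110. ]
bbR [461.7 340.6 110. ]
bbLback [445.4 397.4 110. ]
bbRback [472.5 346.6 110. ]
lipL [360. 374.  46.]
lipR [394.3 294.7  46. ]
wallL [387.3 390.7  33. ]
wallR [428.1 303.   33. ]
wallLb [443.1 418.5  33. ]
wallRb [483.4 326.8  33. ]
legend [488.3 443.3 105. ]
leghinge [476.5 352.1 105. ]
phL [487.5 254.5 172. ]
phLf [478.  252.5 172. ]
phR [505.3 183.5 172. ]
phRb [512.9 186.9 172. ]
dFL [451.3 248.7  16. ]
dFR [482.7 165.1  16. ]
dBL [518.9 275.1  16. ]
dBR [549.6 190.4  16. ]
phL [489.5 254.6 166.7]
   err 1.8529061703474787
phLf [480.7 252.8 169. ]
   err 4.196634327919773
phRb [513.9 187.1 172.5]
   err 2.144812450620857
legend [489.  443.3 105.8]
   err 1.6608198916742092
bbLf [440.6 391.4 108.2]
   err 4.965245190074084
lipL [361.4 374.8  40.7]
   err 2.6074159951766287
mon t tri [395.8 114.7 134.3]
0.00017486890286464528
0.1 [[ 397.8  108.4  100. ]
 [ 432.5   17.2  100. ]
 [ 341.4 -427.3  100. ]]
0.2 [[ 391.6  126.9  200. ]
 [ 422.    46.9  200. ]
 [ 342.  -343.2  200. ]]
0.3 [[ 385.3  145.3  300. ]
 [ 411.5   76.5  300. ]
 [ 342.7 -259.1  300. ]]
0.4 [[ 379.   163.8  400. ]
 [ 401.   106.2  400. ]
 [ 343.3 -175.   400. ]]
0.5 [[372.8 182.3 500. ]
 [390.4 135.8 500. ]
 [344.  -90.8 500. ]]
0.6 [[366.5 200.8 600. ]
 [379.9 165.5 600. ]
 [344.6  -6.7 600. ]]
mug [400.2 177.9  90. ]
mug [395.   92.2  90. ]
mug [427.6 135.2  90. ]
mug [317.1 131.4  90. ]
```

Call:
move_arm(
  rows=[
    [0, 0, -3.6, 0, 0, 0, -1],
    [0, 0, -3.6, 0, 0, 0, -1],
    [0, 0, -3.6, 0, 0, 0, -1],
    [0, 0, -3.6, 0, 0, 0, -1],
    [0, 0, -3.6, 0, 0, 0, -1],
    [0, 0, -3.6, 0, 0, 0, -1],
    [0, 0, -3.6, 0, 0, 0, -1],
    [0, 0, -3.6, 0, 0, 0, -1],
    [0, 0, -3.6, 0, 0, 0, -1],
    [0, 0, -3.6, 0, 0, 0, -1],
    [0, 0, 0, 0, 0, 0, -1],
    [0, 0, 0, 0, 0, 0, -1],
  ],
)

```text
time: 1.1
tool_pos: [0.2154, -0.5867, 0.6134]
tool_rot: [0.003, 0.985, 0.175, 0.0]
contact_force: [0.2, -0.8, -1.0]
gripper_width: 0.0
grasp_force: 0.0
```

```bash
python3 - <<'E'
from h import *
S=ld("side0.npz");T=ld("top0.npz")
for z in(.13,.3,.4,.43,.46,.5):print(z,proj(S,[.396,.115,z]).round(),proj(T,[.396,.115,z]).round())
from plant import manip
s=manip.state();print(s["joint_pos"],s["tool_pos"])
E
```

```text
0.13 [357. 152.] [387. 213.]
0.3 [363.  71.] [407. 206.]
0.4 [366.  17.] [424. 201.]
0.43 [368.  -1.] [430. 198.]
0.46 [369. -19.] [437. 196.]
0.5 [371. -45.] [449. 192.]
[-1.33797065e+00  9.16195850e-02  9.74205572e-01 -1.09482651e-05
  2.07027455e+00 -1.18975111e-01] [ 0.21536638 -0.58665618  0.61341879]
```

Call:
move_arm(
  rows=[
    [1.74, -3.22, 0, 0, 0, 0, -1],
    [1.74, -3.22, 0, 0, 0, 0, -1],
    [1.74, -3.22, 0, 0, 0, 0, -1],
    [1.74, -3.22, 0, 0, 0, 0, -1],
    [1.74, -3.22, 0, 0, 0, 0, -1],
    [1.74, -3.22, 0, 0, 0, 0, -1],
    [1.74, -3.22, 0, 0, 0, 0, -1],
    [1.74, -3.22, 0, 0, 0, 0, -1],
    [1.74, -3.22, 0, 0, 0, 0, -1],
    [1.74, -3.22, 0, 0, 0, 0, -1],
    [1.74, -3.22, 0, 0, 0, 0, -1],
    [1.74, -3.22, 0, 0, 0, 0, -1],
    [1.74, -3.22, 0, 0, 0, 0, -1],
    [1.74, -3.22, 0, 0, 0, 0, -1],
    [1.74, -3.22, 0, 0, 0, 0, -1],
    [1.74, -3.22, 0, 0, 0, 0, -1],
    [1.74, -3.22, 0, 0, 0, 0, -1],
    [1.74, -3.22, 0, 0, 0, 0, -1],
  ],
)

```text
time: 2.6
tool_pos: [0.3095, 0.0672, 0.6081]
tool_rot: [-0.0, 0.985, 0.175, -0.001]
contact_force: [1.7, 0.4, -0.7]
gripper_width: 0.003
grasp_force: 0.0
```

Call:
move_arm(
  rows=[
    [1.74, -3.22, 0, 0, 0, 0, -1],
    [1.74, -3.22, 0, 0, 0, 0, -1],
    [1.74, -3.22, 0, 0, 0, 0, -1],
    [1.74, -3.22, 0, 0, 0, 0, -1],
    [1.74, -3.22, 0, 0, 0, 0, -1],
    [1.74, -3.22, 0, 0, 0, 0, -1],
    [1.74, -3.22, 0, 0, 0, 0, -1],
    [0, 0, 0, 0, 0, -4.1, -1],
    [0, 0, 0, 0, 0, 0, -1],
  ],
)

```text
time: 3.35
tool_pos: [0.3466, 0.3207, 0.6062]
tool_rot: [0.001, 0.977, 0.212, -0.003]
contact_force: [0.5, -0.3, -0.1]
gripper_width: -0.001
grasp_force: 0.0
```

```bash
cat >> h.py <<'E'
YAW=np.deg2rad(24.3);O=np.array([.4505,.3665])
def w(x,y): # stand mm -> world m
    c,s=np.cos(YAW),np.sin(YAW);return O+np.array([c*x-s*y,s*x+c*y])/1000
def rel(st,P):
    "tool-frame cm shift to world point P"
    from scipy.spatial.transform import Rotation as R
    q=st["tool_rot"];r=R.from_quat([q[1],q[2],q[3],q[0]])
    return (r.inv().apply(np.asarray(P)-st["tool_pos"])*100).round(2), r.as_matrix().round(3)
E
python3 - <<'E'
from h import *
from plant import manip
s=manip.state();print(s["tool_pos"],s["joint_pos"].round(2),rel(s,[*w(-116,0),.057]))
E
```

```text
[0.34663796 0.32073853 0.60615202] [ 0.59 -0.26  1.32 -0.    2.09  1.73] (array([1.500e-01, 3.000e-02, 5.492e+01]), array([[ 0.91 ,  0.415, -0.006],
       [ 0.415, -0.91 , -0.004],
       [-0.007,  0.001, -1.   ]]))
```

Call:
move_arm(
  rows=[
    [0, 0, 3.6, 0, 0, 0, -1],
    [0, 0, 3.6, 0, 0, 0, -1],
    [0, 0, 3.6, 0, 0, 0, -1],
    [0, 0, 3.6, 0, 0, 0, -1],
    [0, 0, 3.6, 0, 0, 0, -1],
    [0, 0, 3.6, 0, 0, 0, -1],
    [0, 0, 3.6, 0, 0, 0, -1],
    [0, 0, 3.6, 0, 0, 0, -1],
    [0, 0, 3.6, 0, 0, 0, -1],
    [0, 0, 3.6, 0, 0, 0, -1],
    [0, 0, 3.6, 0, 0, 0, -1],
    [0, 0, 3.6, 0, 0, 0, -1],
    [0, 0, 3.6, 0, 0, 0, -1],
    [0, 0, 3.6, 0, 0, 0, -1],
    [0, 0, 2.4, 0, 0, 0, -1],
    [0, 0, 1.5, 0, 0, 0, -1],
    [0, 0, 0.6, 0, 0, 0, -1],
    [0, 0, 0, 0, 0, 0, -1],
    [0, 0, 0, 0, 0, 0, -1],
  ],
)

```text
time: 4.93
tool_pos: [0.3465, 0.3185, 0.0617]
tool_rot: [-0.0, 0.978, 0.209, 0.0]
contact_force: [-0.3, 0.6, 0.6]
gripper_width: 0.002
grasp_force: 0.0
```

```bash
python3 - <<'E'
from h import *
from plant import manip
s=manip.state();print(s["tool_pos"],s["contact_force"],rel(s,[*w(-59,0),.057])[0])
f=manip.grab_frame("top");g=manip.grab_frame("side")
a=cv2.resize(f["img"][130:250,225:345],None,fx=3.3,fy=3.3,interpolation=2);b=cv2.resize(g["img"][190:310,260:380],None,fx=3.3,fy=3.3,interpolation=2)
cv2.imwrite("pics/c1.png",np.hstack([a,b]))
E
```

```text
[0.34650469 0.31851848 0.06169486] [-0.2780161   0.5928377   0.58588059] [ 5.55 -0.11  0.47]
```

View pics/c1.png

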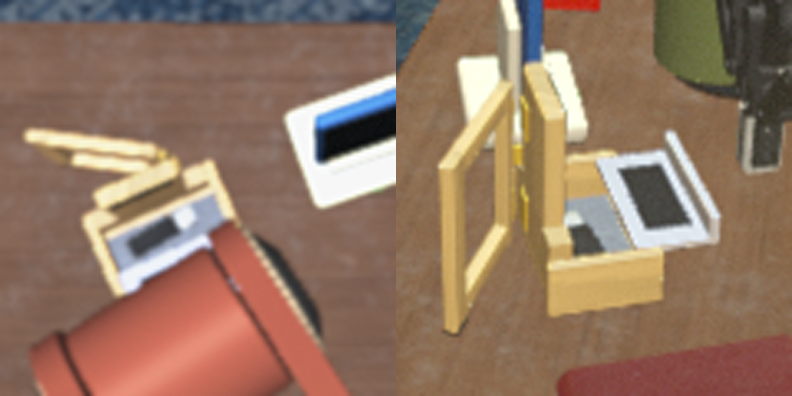

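The fingers are lowered in front of the lip and clear of everything: in the side half of the picture they are at (760,150) and the lip is at (690,190). I'll push it shut.

Call:
move_arm(
  rows=[
    [0, 0, 0.5, 0, 0, 0, -1],
    [0.8, 0, 0, 0, 0, 0, -1],
    [0.6, 0, 0, 0, 0, 0, -1],
    [0.4, 0, 0, 0, 0, 0, -1],
    [0.4, 0, 0, 0, 0, 0, -1],
    [0.4, 0, 0, 0, 0, 0, -1],
    [0.4, 0, 0, 0, 0, 0, -1],
    [0.4, 0, 0, 0, 0, 0, -1],
    [0.4, 0, 0, 0, 0, 0, -1],
    [0.4, 0, 0, 0, 0, 0, -1],
    [0.3, 0, 0, 0, 0, 0, -1],
    [0.3, 0, 0, 0, 0, 0, -1],
    [0.2, 0, 0, 0, 0, 0, -1],
  ],
)

```text
time: 6.12
tool_pos: [0.3921, 0.3396, 0.0562]
tool_rot: [-0.0, 0.978, 0.21, -0.0]
contact_force: [-1.0, -0.2, 0.6]
gripper_width: -0.0
grasp_force: 0.6
```

Call:
move_arm(
  rows=[
    [0.15, 0, 0, 0, 0, 0, -1],
    [0.15, 0, 0, 0, 0, 0, -1],
  ],
)

```text
time: 6.28
tool_pos: [0.3947, 0.3407, 0.0562]
tool_rot: [-0.0, 0.978, 0.21, -0.0]
contact_force: [-2.0, -0.6, 0.0]
gripper_width: 0.003
grasp_force: 0.6
```

Call:
move_arm(
  rows=[
    [0.1, 0, 0, 0, 0, 0, -1],
    [0.1, 0, 0, 0, 0, 0, -1],
  ],
)

```text
time: 6.45
tool_pos: [0.3964, 0.3415, 0.0562]
tool_rot: [-0.0, 0.978, 0.21, -0.0]
contact_force: [-1.5, -0.4, -0.1]
gripper_width: -0.003
grasp_force: 0.6
```

Call:
move_arm(
  rows=[
    [0.1, 0, 0, 0, 0, 0, -1],
    [0.1, 0, 0, 0, 0, 0, -1],
  ],
)

```text
time: 6.62
tool_pos: [0.3983, 0.3423, 0.0563]
tool_rot: [-0.0, 0.978, 0.21, -0.0]
contact_force: [-1.7, 0.9, -0.0]
gripper_width: -0.001
grasp_force: 0.6
```

```bash
python3 - <<'E'
from h import *
from plant import manip
s=manip.state();print(s["tool_pos"],s["contact_force"])
g=manip.grab_frame("side");f=manip.grab_frame("top")
b=cv2.resize(g["img"][190:310,260:380],None,fx=4.5,fy=4.5,interpolation=2)
cv2.imwrite("pics/c2.png",b);np.savez("s1.npz",**g);np.savez("t1.npz",**f)
E
```

```text
[0.39827138 0.34234608 0.05626237] [-1.65639069  0.94192359 -0.01832511]
```

View pics/c2.png

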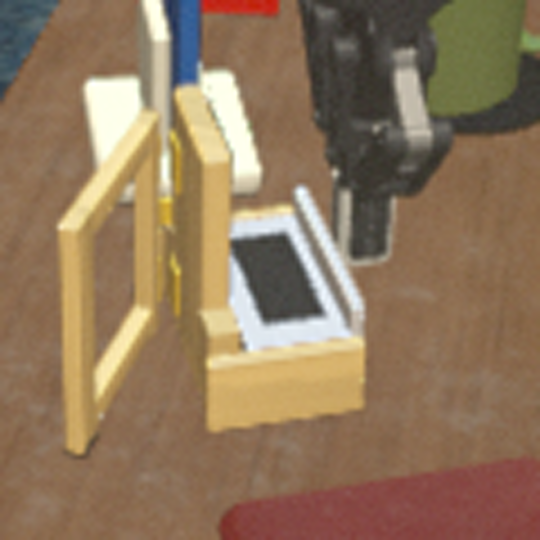

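Call:
move_arm(
  rows=[
    [0.1, 0, 0, 0, 0, 0, -1],
    [0.1, 0, 0, 0, 0, 0, -1],
  ],
)

```text
time: 6.88
tool_pos: [0.3994, 0.3427, 0.0562]
tool_rot: [0.0, 0.978, 0.21, -0.001]
contact_force: [-6.1, -2.4, 4.7]
gripper_width: -0.003
grasp_force: 3.5
```

Call:
move_arm(
  rows=[
    [0.1, 0, 0, 0, 0, 0, -1],
  ],
)

```text
time: 6.97
tool_pos: [0.3995, 0.3428, 0.0562]
tool_rot: [0.001, 0.978, 0.21, -0.003]
contact_force: [-9.4, -4.7, 7.4]
gripper_width: -0.001
grasp_force: 5.4
```

Call:
move_arm(
  rows=[
    [0.1, 0, 0, 0, 0, 0, -1],
  ],
)

```text
time: 7.05
tool_pos: [0.3996, 0.3429, 0.0561]
tool_rot: [0.001, 0.978, 0.21, -0.004]
contact_force: [-12.8, -5.5, 11.5]
gripper_width: -0.003
grasp_force: 7.2
```

Force rises sharply with no further motion, so the cover is on its stop. Next I'll back off, rise, and go to the leg's inner side.

Call:
move_arm(
  rows=[
    [-1, 0, 0, 0, 0, 0, -1],
    [-2, 0, 0, 0, 0, 0, -1],
    [0, 0, -3, 0, 0, 0, -1],
    [0, 0, -3.6, 0, 0, 0, -1],
    [0, 0, -3.6, 0, 0, 0, -1],
    [0, 0, -3.6, 0, 0, 0, -1],
    [0, 0, -3.2, 0, 0, 0, -1],
    [2, -1, 0, 0, 0, 0, -1],
    [3, -1, 0, 0, 0, 0, -1],
    [3, -1, 0, 0, 0, 0, -1],
    [3, -1, 0, 0, 0, 0, -1],
    [1, -1, 0, 0, 0, 0, -1],
    [0, -1, 0, 0, 0, 0, -1],
    [0, 0, 0, 0, 0, 0, -1],
    [0, 0, 0, 0, 0, 0, -1],
  ],
)

```text
time: 8.3
tool_pos: [0.4586, 0.4355, 0.2261]
tool_rot: [0.0, 0.978, 0.211, -0.0]
contact_force: [-0.2, -0.3, 0.4]
gripper_width: 0.001
grasp_force: 0.0
```

```bash
python3 - <<'E'
from h import *
from plant import manip
s=manip.state();print(s["tool_pos"],s["contact_force"],s["joint_pos"].round(2),rel(s,[*w(31,59),.097]))
E
```

```text
[0.45856548 0.43551844 0.22609405] [-0.1673599  -0.30328692  0.44972343] [ 0.64  0.09  1.62 -0.    1.44  1.79] (array([-0.47,  0.05, 12.91]), array([[ 0.911,  0.412, -0.   ],
       [ 0.412, -0.911, -0.001],
       [-0.   ,  0.   , -1.   ]]))
```

Call:
move_arm(
  rows=[
    [-0.5, 0, 2, 0, 0, 0, -1],
    [0, 0, 3, 0, 0, 0, -1],
    [0, 0, 3, 0, 0, 0, -1],
    [0, 0, 2.5, 0, 0, 0, -1],
    [0, 0, 1.6, 0, 0, 0, -1],
    [0, 0, 0.8, 0, 0, 0, -1],
    [0, 0, 0, 0, 0, 0, -1],
  ],
)

```text
time: 8.88
tool_pos: [0.4531, 0.432, 0.0951]
tool_rot: [0.001, 0.978, 0.21, -0.002]
contact_force: [-0.2, -1.0, -0.5]
gripper_width: -0.001
grasp_force: 0.0
```

Call:
move_arm(
  rows=[
    [0.4, 0.4, 0, 0, 0, 0, -1],
    [0.7, 0.6, 0, 0, 0, 0, -1],
    [0.6, 0.3, 0, 0, 0, 0, -1],
    [0.6, 0.3, 0, 0, 0, 0, -1],
    [0.6, 0.3, 0, 0, 0, 0, -1],
    [0.5, 0.3, 0, 0, 0, 0, -1],
    [0.4, 0.4, 0, 0, 0, 0, -1],
    [0.4, 0.4, 0, 0, 0, 0, -1],
    [0.4, 0.4, 0, 0, 0, 0, -1],
    [0.4, 0.4, 0, 0, 0, 0, -1],
    [0.2, 0.4, 0, 0, 0, 0, -1],
    [0.2, 0.4, 0, 0, 0, 0, -1],
    [0.2, 0.4, 0, 0, 0, 0, -1],
  ],
)

```text
time: 9.97
tool_pos: [0.5268, 0.411, 0.0976]
tool_rot: [-0.0, 0.978, 0.21, 0.0]
contact_force: [-2.9, 1.6, 2.5]
gripper_width: -0.003
grasp_force: 1.9
```

```bash
python3 - <<'E'
from h import *
from plant import manip
s=manip.state();print(s["tool_pos"],s["contact_force"],rel(s,[*w(92,-4),.097])[0])
g=manip.grab_frame("side")
b=cv2.resize(g["img"][190:310,260:380],None,fx=4.5,fy=4.5,interpolation=2)
cv2.imwrite("pics/c3.png",b)
E
```

```text
[0.52680308 0.41104002 0.0975824 ] [-2.91432241  1.565131    2.4643597 ] [0.41 1.32 0.06]
```

View pics/c3.png

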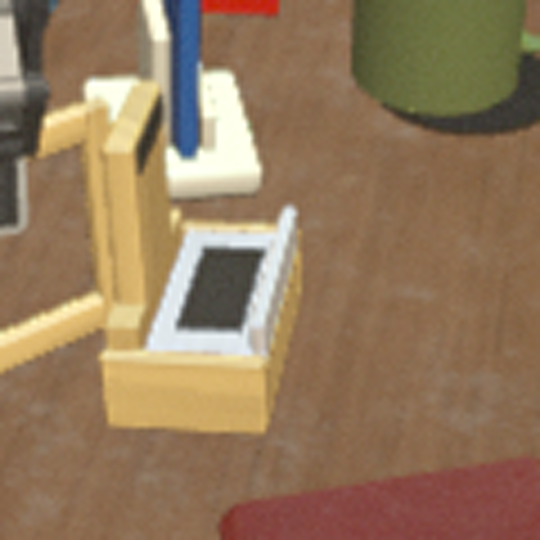

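The stand was dragged and turned during the push; the cover is still shut. I'll back off and re-measure.

Call:
move_arm(
  rows=[
    [-0.8, -0.8, 0, 0, 0, 0, -1],
    [-0.5, -1, 0, 0, 0, 0, -1],
    [0, 0, -3, 0, 0, 0, -1],
    [0, 0, -3.6, 0, 0, 0, -1],
    [0, 0, -3.6, 0, 0, 0, -1],
    [0, 0, -3.6, 0, 0, 0, -1],
    [0, 0, -3.6, 0, 0, 0, -1],
    [-1.5, -3.5, 0, 0, 0, 0, -1],
    [-1.5, -3.5, 0, 0, 0, 0, -1],
    [-1.5, -3.5, 0, 0, 0, 0, -1],
    [-1.5, -3.5, 0, 0, 0, 0, -1],
    [-1.5, -3.5, 0, 0, 0, 0, -1],
    [0, 0, 0, 0, 0, 0, -1],
  ],
)

```text
time: 11.1
tool_pos: [0.3609, 0.5547, 0.2711]
tool_rot: [-0.001, 0.977, 0.214, -0.001]
contact_force: [0.5, -0.3, -0.5]
gripper_width: 0.006
grasp_force: 0.0
```

```bash
python3 - <<'E'
from h import *
from plant import manip
s=manip.state();print(s["tool_pos"],s["contact_force"])
f=manip.grab_frame("top");g=manip.grab_frame("side");np.savez("s2.npz",**g);np.savez("t2.npz",**f)
a=cv2.resize(f["img"][130:250,235:335],None,fx=4,fy=4,interpolation=2);b=cv2.resize(g["img"][180:300,250:350],None,fx=4,fy=4,interpolation=2)
cv2.imwrite("pics/c4.png",np.hstack([a,b]))
E
```

```text
[0.36087651 0.55469804 0.27105812] [ 0.48899677 -0.34691153 -0.45389379]
```

View pics/c4.png

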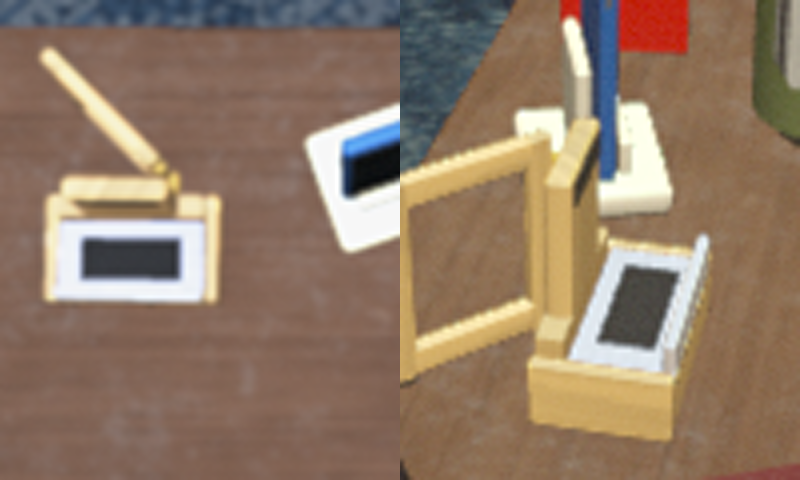

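```bash
cat >> h.py <<'E'
def rep(T,t,fl,fr,bl,br,le,name=""):
    "stand pose from wall corners at z33 (front L/R, back L/R), leg end"
    a=[onz(T,t(*c),.033)[:2]*1000 for c in(fl,fr,bl,br)]
    y=(a[0]+a[2]-a[1]-a[3]);x=(a[2]+a[3]-a[0]-a[1])
    yaw=np.arctan2(x[1]-y[0],x[0]+y[1]);X=np.array([np.cos(yaw),np.sin(yaw)]);Y=np.array([-X[1],X[0]])
    o=np.mean(a,0)+17*X
    print("yaw",np.rad2deg(yaw).round(1),"o",o.round(1),"len",np.linalg.norm(x)/2,"wid",np.linalg.norm(y)/2)
    l=onz(T,t(*le),.105)[:2]*1000-o;l=np.array([l@X,l@Y]);d=l-[20,-22];print("leg end",l.round(1),"len",np.linalg.norm(d),"ang",np.arctan2(d[0],d[1]))
    return yaw,o
E
python3 - <<'E'
from h import *
T=ld("t2.npz");t=lambda x,y:((x+.5)/4-.5+235,(y+.5)/4-.5+130)
yaw,o=rep(T,t,(45,300),(218,300),(46,197),(220,195),(45,53))
for c in((63,201),(168,206)):print("bb",onz(T,t(*c),.11).round(4))
print("lip",onz(T,t(58,302),.046).round(4),onz(T,t(205,302),.046).round(4))
for c in((100,28),(300,28)):print("table edge",onz(T,t(*c),0).round(4))
h=o+[20*np.cos(yaw)+22*np.sin(yaw),20*np.sin(yaw)-22*np.cos(yaw)];print("hinge",h,"legend w",onz(T,t(45,53),.105))
E
```

```text
yaw 0.3 o [468.5 376.1] len 61.10942663425532 wid 101.21106802033374
leg end [81.2 39.1] len 86.50956980167642 ang 0.7862720252814419
bb [0.4675 0.4032 0.11  ]
bb [0.4649 0.3471 0.11  ]
lip [0.4187 0.4162 0.046 ] [0.4188 0.3321 0.046 ]
table edge [0.5916 0.4024 0.    ]
table edge [0.5919 0.2794 0.    ]
hinge [488.66377725 354.16945872] legend w [0.54953421 0.41564055 0.105     ]
```

The stand now has yaw of about 0° and its origin at (467,376) mm. The cover is shut and the leg is at 0.79 rad. My finger knuckles probably caught the leg near its hinge, so I'll retry higher, further out along the leg, and slower.

Call:
move_arm(
  rows=[
    [1.56, 2.98, 0, 0, 0, 0, -1],
    [1.56, 2.98, 0, 0, 0, 0, -1],
    [1.56, 2.98, 0, 0, 0, 0, -1],
    [1.56, 2.98, 0, 0, 0, 0, -1],
    [1.56, 2.98, 0, 0, 0, 0, -1],
    [1.56, 2.98, 0, 0, 0, 0, -1],
    [0, 0, 3, 0, 0, 0, -1],
    [0, 0, 3, 0, 0, 0, -1],
    [0, 0, 3, 0, 0, 0, -1],
    [0, 0, 3, 0, 0, 0, -1],
    [0, 0, 2.6, 0, 0, 0, -1],
    [0, 0, 1.3, 0, 0, 0, -1],
    [0, 0, 0.3, 0, 0, 0, -1],
    [0, 0, 0, 0, 0, 0, -1],
  ],
)

```text
time: 12.37
tool_pos: [0.5257, 0.4254, 0.1086]
tool_rot: [0.0, 0.978, 0.21, -0.001]
contact_force: [-0.3, 0.6, 0.5]
gripper_width: -0.001
grasp_force: 0.0
```

Call:
move_arm(
  rows=[
    [0.17, 0.47, 0, 0, 0, 0, -1],
    [0.17, 0.47, 0, 0, 0, 0, -1],
    [0.12, 0.24, 0, 0, 0, 0, -1],
    [0.12, 0.24, 0, 0, 0, 0, -1],
    [0.12, 0.24, 0, 0, 0, 0, -1],
    [0.12, 0.24, 0, 0, 0, 0, -1],
    [0.12, 0.24, 0, 0, 0, 0, -1],
    [0.12, 0.24, 0, 0, 0, 0, -1],
    [0.12, 0.24, 0, 0, 0, 0, -1],
  ],
)

```text
time: 13.12
tool_pos: [0.5472, 0.407, 0.1091]
tool_rot: [0.0, 0.978, 0.21, -0.0]
contact_force: [-0.9, 0.8, -1.3]
gripper_width: -0.0
grasp_force: 0.3
```

```bash
python3 - <<'E'
from h import *
from plant import manip
s=manip.state();print(s["tool_pos"],s["contact_force"])
g=manip.grab_frame("side");f=manip.grab_frame("top")
a=cv2.resize(f["img"][130:250,235:335],None,fx=4,fy=4,interpolation=2);b=cv2.resize(g["img"][180:300,250:350],None,fx=4,fy=4,interpolation=2)
cv2.imwrite("pics/c5.png",np.hstack([a,b]))
E
```

```text
[0.54716104 0.40695613 0.10908917] [-0.91720018  0.80270339 -1.34243946]
```

View pics/c5.png

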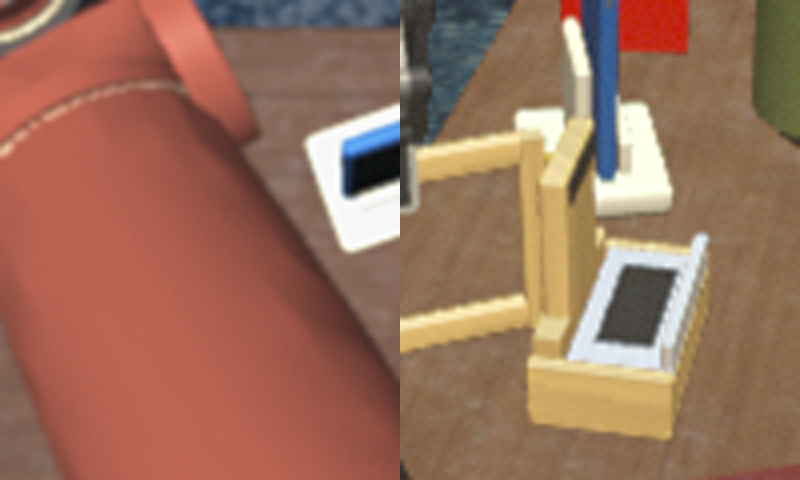

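The top half is blocked by the arm. The side half shows the stand unmoved (tray corner still at (530,420)) and the leg now nearly straight back, so I'll continue.

Call:
move_arm(
  rows=[
    [0.03, 0.24, 0, 0, 0, 0, -1],
    [0.03, 0.24, 0, 0, 0, 0, -1],
    [0.03, 0.24, 0, 0, 0, 0, -1],
    [0.03, 0.24, 0, 0, 0, 0, -1],
    [0.03, 0.24, 0, 0, 0, 0, -1],
    [0.03, 0.24, 0, 0, 0, 0, -1],
    [0.03, 0.24, 0, 0, 0, 0, -1],
    [0.03, 0.24, 0, 0, 0, 0, -1],
    [0.03, 0.24, 0, 0, 0, 0, -1],
  ],
)

```text
time: 13.97
tool_pos: [0.5587, 0.3884, 0.1093]
tool_rot: [-0.0, 0.978, 0.21, 0.0]
contact_force: [-0.8, 0.3, -0.3]
gripper_width: -0.002
grasp_force: 0.3
```

Call:
move_arm(
  rows=[
    [0, 0.2, 0, 0, 0, 0, -1],
    [0, 0.2, 0, 0, 0, 0, -1],
  ],
)

```text
time: 14.13
tool_pos: [0.5603, 0.3848, 0.1093]
tool_rot: [-0.0, 0.978, 0.21, 0.0]
contact_force: [-0.6, 0.6, 0.1]
gripper_width: 0.0
grasp_force: 0.3
```

Call:
move_arm(
  rows=[
    [-0.02, 0.2, 0, 0, 0, 0, -1],
    [-0.02, 0.2, 0, 0, 0, 0, -1],
  ],
)

```text
time: 14.3
tool_pos: [0.5615, 0.381, 0.1093]
tool_rot: [-0.0, 0.978, 0.21, 0.0]
contact_force: [-0.1, 0.5, -0.2]
gripper_width: 0.002
grasp_force: 0.3
```

Call:
move_arm(
  rows=[
    [-0.03, 0.2, 0, 0, 0, 0, -1],
    [-0.03, 0.2, 0, 0, 0, 0, -1],
  ],
)

```text
time: 14.47
tool_pos: [0.5626, 0.3771, 0.1093]
tool_rot: [-0.0, 0.978, 0.21, 0.0]
contact_force: [-0.4, 1.0, 0.8]
gripper_width: -0.0
grasp_force: 0.3
```

Call:
move_arm(
  rows=[
    [-0.05, 0.15, 0, 0, 0, 0, -1],
    [-0.05, 0.15, 0, 0, 0, 0, -1],
  ],
)

```text
time: 14.63
tool_pos: [0.5629, 0.374, 0.1094]
tool_rot: [-0.0, 0.978, 0.21, 0.0]
contact_force: [0.1, 1.1, 0.6]
gripper_width: 0.002
grasp_force: 0.3
```

Call:
move_arm(
  rows=[
    [-0.05, 0.12, 0, 0, 0, 0, -1],
  ],
)

```text
time: 14.72
tool_pos: [0.5629, 0.3727, 0.1094]
tool_rot: [-0.0, 0.978, 0.21, 0.0]
contact_force: [-0.7, 1.9, -0.4]
gripper_width: 0.002
grasp_force: 1.0
```

```bash
python3 - <<'E'
from h import *
from plant import manip
print(manip.state()["contact_force"])
g=manip.grab_frame("side");S=ld("s2.npz")
# displacement of the tray region between frames
a=cv2.cvtColor(S["img"],6)[225:295,285:325];r=cv2.matchTemplate(cv2.cvtColor(g["img"],6)[215:305,275:335],a,cv2.TM_CCOEFF_NORMED)
print(cv2.minMaxLoc(r), "no motion = (10,10)")
E
```

```text
[-0.68630712  1.88915945 -0.44856503]
(-0.22533774375915527, 0.9858879446983337, (4, 1), (10, 10)) no motion = (10,10)
```

Call:
move_arm(
  rows=[
    [-0.04, 0.1, 0, 0, 0, 0, -1],
  ],
)

```text
time: 14.85
tool_pos: [0.5629, 0.372, 0.1094]
tool_rot: [-0.0, 0.978, 0.21, 0.0]
contact_force: [-2.1, 1.3, 0.4]
gripper_width: -0.001
grasp_force: 1.0
```

Call:
move_arm(
  rows=[
    [-0.04, 0.1, 0, 0, 0, 0, -1],
  ],
)

```text
time: 14.93
tool_pos: [0.5629, 0.3709, 0.1094]
tool_rot: [-0.0, 0.978, 0.21, 0.0]
contact_force: [0.5, 2.0, -0.2]
gripper_width: -0.001
grasp_force: 1.0
```

The pad force rose threefold and then levelled off, so the leg is on its stop. I'll retreat and turn the tool for the phone grasp.

Call:
move_arm(
  rows=[
    [0, -1, 0, 0, 0, 0, -1],
    [0, -2, 0, 0, 0, 0, -1],
    [0, 0, -3.5, 0, 0, 0, -1],
    [0, 0, -3.5, 0, 0, 0, -1],
    [0, 0, -3.5, 0, 0, 0, -1],
    [0, 0, -3.5, 0, 0, 0, -1],
    [0, 0, -3.5, 0, 0, 0, -1],
    [-1.56, -3.17, 0, 0, 0, 0, -1],
    [-1.56, -3.17, 0, 0, 0, 0, -1],
    [-1.56, -3.17, 0, 0, 0, 0, -1],
    [-1.56, -3.17, 0, 0, 0, 0, -1],
    [-1.56, -3.17, 0, 0, 0, 0, -1],
    [-1.56, -3.17, 0, 0, 0, 0, -1],
    [-1.56, -3.17, 0, 0, 0, 0, -1],
  ],
)

```text
time: 16.1
tool_pos: [0.3582, 0.5565, 0.2844]
tool_rot: [0.0, 0.978, 0.21, 0.0]
contact_force: [0.0, 0.3, 0.7]
gripper_width: 0.001
grasp_force: 0.0
```

Call:
move_arm(
  rows=[
    [0, 0, 0, 0, 0, -7, 0],
    [0, 0, 0, 0, 0, -7, 0],
    [0, 0, 0, 0, 0, -7, 0],
    [0, 0, 0, 0, 0, -7, 0],
    [0, 0, 0, 0, 0, -7, 0],
    [0, 0, 0, 0, 0, -7, 0],
    [0, 0, 0, 0, 0, -7, 0],
    [0, 0, 0, 0, 0, -7, 0],
    [0, 0, 0, 0, 0, -7, 0],
    [0, 0, 0, 0, 0, -7, 0],
    [0, 0, 0, 0, 0, -7, 0],
    [0, 0, 0, 0, 0, -7, 0],
    [0, 0, 0, 0, 0, -2.5, 0],
    [0, 0, 0, 0, 0, 0, 0],
  ],
)

```text
time: 17.27
tool_pos: [0.3597, 0.5556, 0.2842]
tool_rot: [0.0, 0.568, 0.823, -0.0]
contact_force: [0.2, -0.9, -0.9]
gripper_width: 0.503
grasp_force: 0.0
```

```bash
python3 - <<'E'
from h import *
from plant import manip
s=manip.state();print(s["tool_pos"],s["gripper_width"])
T=manip.grab_frame("top");np.savez("t3.npz",**T);S=manip.grab_frame("side");np.savez("s3.npz",**S)
a=cv2.resize(T["img"][130:250,235:335],None,fx=4,fy=4,interpolation=2);b=cv2.resize(S["img"][180:300,250:350],None,fx=4,fy=4,interpolation=2)
cv2.imwrite("pics/c6.png",np.hstack([a,b]))
# blue phone mask
hsv=cv2.cvtColor(T["img"],cv2.COLOR_BGR2HSV)
m=cv2.inRange(hsv,(100,150,90),(125,255,255));m[:,:290]=0;m[:,370:]=0;m[:145]=0;m[200:]=0
c=max(cv2.findContours(m,0,2)[0],key=cv2.contourArea);q=cv2.boxPoints(cv2.minAreaRect(c))
P=np.array([onz(T,p,.172) for p in q]);print("phone",P.round(4).tolist(),P.mean(0))
# wood+cover of stand
m=cv2.inRange(hsv,(10,60,150),(30,255,255));m[:,:225]=0;m[:,300:]=0;m[:135]=0;m[235:]=0
for c in cv2.findContours(m,0,2)[0]:
    if cv2.contourArea(c)>8:
        x,y,w_,h_=cv2.boundingRect(c);q=cv2.boxPoints(cv2.minAreaRect(c));print("wood",(x,y,w_,h_),q.round(1).tolist())
E
```

```text
[0.35965742 0.55562971 0.2842318 ] 0.5029460902803912
phone [[0.4866, 0.2552, 0.172], [0.5131, 0.1868, 0.172], [0.5038, 0.1834, 0.172], [0.4774, 0.2517, 0.172]] [0.49523281 0.21928925 0.172     ]
wood (245, 135, 46, 72) [[244.60000610351562, 203.89999389648438], [248.1999969482422, 133.5], [292.70001220703125, 135.8000030517578], [289.1000061035156, 206.1999969482422]]
```

View pics/c6.png

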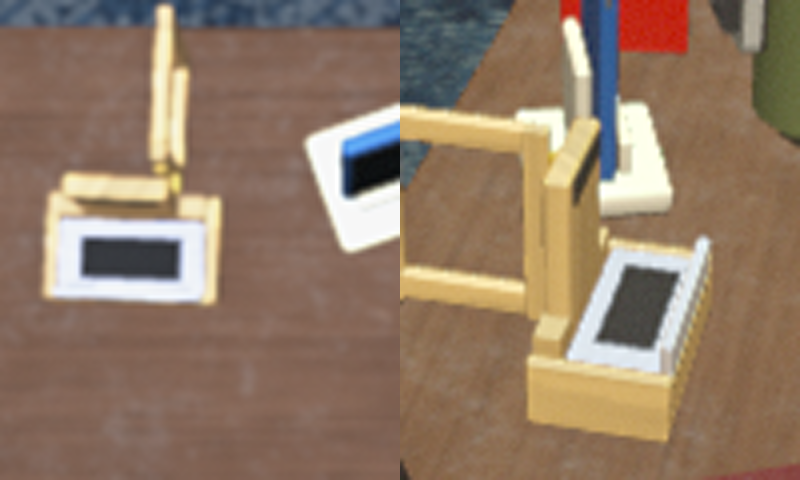

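The leg points straight back (end at (163,8) in the top half), the cover is shut, and the stand has barely turned.

```bash
python3 - <<'E'
from h import *
from plant import manip
T=ld("t3.npz");t=lambda x,y:((x+.5)/4-.5+235,(y+.5)/4-.5+130)
rep(T,t,(44,298),(215,303),(48,194),(220,197),(163,8))
for c in((65,200),(168,204)):print("bb",onz(T,t(*c),.11).round(4))
print("lip",onz(T,t(55,300),.046).round(4),onz(T,t(204,304),.046).round(4))
s=manip.state()
# phone: yaw 21deg, top centre
print(rel(s,[.4955,.2193,.145]))
E
```

```text
yaw -1.3 o [468.5 375.9] len 61.72096503031869 wid 100.11297158206412
leg end [106.8 -21.5] len 86.75268888650764 ang 1.5654784205026415
bb [0.468  0.4021 0.11  ]
bb [0.466  0.3471 0.11  ]
lip [0.4198 0.418  0.046 ] [0.4177 0.3326 0.046 ]
(array([-36.25,   0.82,  13.94]), array([[-0.353,  0.936,  0.   ],
       [ 0.936,  0.353, -0.   ],
       [-0.   ,  0.   , -1.   ]]))
```

Call:
move_arm(
  rows=[
    [-3.63, 0.08, 0, 0, 0, 0, 0],
    [-3.63, 0.08, 0, 0, 0, 0, 0],
    [-3.63, 0.08, 0, 0, 0, 0, 0],
    [-3.63, 0.08, 0, 0, 0, 0, 0],
    [-3.63, 0.08, 0, 0, 0, 0, 0],
    [-3.63, 0.08, 0, 0, 0, 0, 0],
    [-3.63, 0.08, 0, 0, 0, 0, 0],
    [-3.63, 0.08, 0, 0, 0, 0, 0],
    [-3.63, 0.08, 0, 0, 0, 0, 0],
    [-3.6, 0.08, 0, 0, 0, 0, 0],
    [0, 0, 0, 0, 0, 0, 0],
    [0, 0, 0, 0, 0, 0, 0],
  ],
)

```text
time: 18.37
tool_pos: [0.4965, 0.2178, 0.2844]
tool_rot: [-0.0, 0.57, 0.822, 0.0]
contact_force: [0.3, -0.3, -0.5]
gripper_width: 0.498
grasp_force: 0.0
```

```bash
python3 - <<'E'
from h import *
from plant import manip
s=manip.state();print(s["tool_pos"],s["joint_pos"].round(2),rel(s,[.4953,.2193,.142]))
E
```

```text
[0.49648321 0.21783346 0.28444381] [ 0.28 -0.16  1.76  0.    1.54 -0.08] (array([ 0.18, -0.06, 14.24]), array([[-0.35 ,  0.937,  0.   ],
       [ 0.937,  0.35 ,  0.   ],
       [ 0.   ,  0.   , -1.   ]]))
```

Call:
move_arm(
  rows=[
    [0.18, -0.06, 2.5, 0, 0, 0, 0],
    [0, 0, 3, 0, 0, 0, 0],
    [0, 0, 3, 0, 0, 0, 0],
    [0, 0, 2.5, 0, 0, 0, 0],
    [0, 0, 1.8, 0, 0, 0, 0],
    [0, 0, 1, 0, 0, 0, 0],
    [0, 0, 0.4, 0, 0, 0, 0],
    [0, 0, 0, 0, 0, 0, 0],
  ],
)

```text
time: 19.03
tool_pos: [0.4942, 0.2214, 0.1418]
tool_rot: [-0.0, 0.568, 0.823, -0.0]
contact_force: [1.1, 0.1, -0.1]
gripper_width: 0.499
grasp_force: 0.0
```

Call:
move_arm(
  rows=[
    [0, 0, 0, 0, 0, 0, -0.3],
    [0, 0, 0, 0, 0, 0, -0.5],
    [0, 0, 0, 0, 0, 0, -0.7],
    [0, 0, 0, 0, 0, 0, -1],
    [0, 0, 0, 0, 0, 0, -1],
    [0, 0, 0, 0, 0, 0, -1],
    [0, 0, 0, 0, 0, 0, -1],
    [0, 0, 0, 0, 0, 0, -1],
    [0, 0, 0, 0, 0, 0, -1],
  ],
)

```text
time: 19.78
tool_pos: [0.4961, 0.221, 0.144]
tool_rot: [0.001, 0.568, 0.823, 0.002]
contact_force: [1.6, 1.5, 5.3]
gripper_width: 0.108
grasp_force: 60.6
```

Call:
move_arm(
  rows=[
    [0, 0, -0.5, 0, 0, 0, -1],
    [0, 0, -1, 0, 0, 0, -1],
    [0, 0, -1.5, 0, 0, 0, -1],
    [0, 0, -2, 0, 0, 0, -1],
    [0, 0, -2.5, 0, 0, 0, -1],
    [0, 0, -2.5, 0, 0, 0, -1],
    [0, 0, -2, 0, 0, 0, -1],
    [0, 0, -1.5, 0, 0, 0, -1],
    [0, 0, -0.5, 0, 0, 0, -1],
    [0, 0, 0, 0, 0, 0, -1],
    [0, 0, 0, 0, 0, 0, -1],
  ],
)

```text
time: 20.7
tool_pos: [0.494, 0.2203, 0.2806]
tool_rot: [-0.001, 0.568, 0.823, -0.001]
contact_force: [-0.0, -0.2, -2.6]
gripper_width: 0.107
grasp_force: 59.8
```

```bash
python3 - <<'E'
from h import *
from plant import manip
s=manip.state();print(s["tool_pos"],s["contact_force"],s["ft_torque"],s["gripper_width"],rel(s,s["tool_pos"])[1])
g=manip.grab_frame("side");hsv=cv2.cvtColor(g["img"],cv2.COLOR_BGR2HSV)
m=cv2.inRange(hsv,(100,150,60),(125,255,255));m[:,:270]=0;m[:,350:]=0;m[:60]=0;m[280:]=0
c=max(cv2.findContours(m,0,2)[0],key=cv2.contourArea);print(cv2.boundingRect(c),cv2.minAreaRect(c))
# project expected phone corners (bottom, left edge) assuming TCP 128 mm up
X=np.array([np.cos(.369),np.sin(.369),0]);Y=np.array([-X[1],X[0],0]);B=s["tool_pos"]-[0,0,.128]-Y*.0017
for n,a,b,z in(("botLf",-5,38,0),("botLb",5,38,0),("topLb",5,38,156),("topLf",-5,38,156),("topRb",5,-38,156)):print(n,proj(g,B+X*a/1e3+Y*b/1e3+[0,0,z/1e3]).round(1))
p=np.argwhere(m)[:,::-1]
print("lowest",p[p[:,1]==p[:,1].max()].tolist(),"top",p[p[:,1]==p[:,1].min()].tolist())
E
```

```text
[0.49398122 0.22030515 0.28064622] [-4.64081735e-04 -2.30516317e-01 -2.55469078e+00] [ 0.02023318  0.00811521 -0.02450273] 0.10703563698534872 [[-0.354  0.935 -0.003]
 [ 0.935  0.354 -0.001]
 [ 0.    -0.003 -1.   ]]
(298, 71, 10, 92) ((302.5, 116.5), (91.0, 9.0), 90.0)
botLf [307.6 164.4]
botLb [302.3 164.7]
topLb [303.   81.1]
topLf [308.7  80.9]
topRb [296.4  70.9]
lowest [[304, 162]] top [[300, 71], [301, 71]]
```

The phone is held and lifted, and the side-view blue mask matches the expected corners to 2 px. Next I'll carry it over the stand, turn it, and tilt it back 16°.

Call:
move_arm(
  rows=[
    [1.5, 0.35, 0, 0, 0, 0, -1],
    [2.5, 0.57, 0, 0, 0, 0, -1],
    [2.8, 0.64, 0, 0, 0, 0, -1],
    [2.8, 0.64, 0, 0, 0, 0, -1],
    [2.8, 0.64, 0, 0, 0, 0, -1],
    [2, 0.45, 0, 0, 0, 0, -1],
    [1, 0.22, 0, 0, 0, 0, -1],
    [0, 0, 0, 0, 0, 4.4, -1],
    [0, 0, 0, 0, 0, 4.5, -1],
    [0, 0, 0, 0, 0, 4.5, -1],
    [0, 0, 0, 0, 0, 4.4, -1],
    [0, 0, 0, 0, 0, 4.4, -1],
    [0, 0, 0, 4, 0, 0, -1],
    [0, 0, 0, 4, 0, 0, -1],
    [0, 0, 0, 4, 0, 0, -1],
    [0, 0, 0, 4, 0, 0, -1],
    [0, 0, 0, 0, 0, 0, -1],
    [0, 0, 0, 0, 0, 0, -1],
  ],
)

```text
time: 22.25
tool_pos: [0.4734, 0.3762, 0.2804]
tool_rot: [-0.099, 0.709, 0.691, -0.098]
contact_force: [-0.6, 0.4, -2.1]
gripper_width: 0.11
grasp_force: 59.7
```

```bash
python3 - <<'E'
from h import *
from plant import manip
s=manip.state();print(s["tool_pos"],s["contact_force"],rel(s,[.4723,.3768,.216]),rel(s,s["tool_pos"]+[0,0,-.01])[0])
E
```

```text
[0.47335467 0.37615672 0.28038042] [-0.56725651  0.39573322 -2.13326041] (array([0.07, 1.68, 6.22]), array([[ 0.027,  0.961, -0.277],
       [ 1.   , -0.026,  0.005],
       [-0.002, -0.277, -0.961]])) [0.   0.28 0.96]
```

Call:
move_arm(
  rows=[
    [0.07, 0.28, 1, 0, 0, 0, -1],
    [0, 0.56, 2, 0, 0, 0, -1],
    [0, 0.56, 2, 0, 0, 0, -1],
    [0, 0.56, 2, 0, 0, 0, -1],
    [0, 0.56, 2, 0, 0, 0, -1],
    [0, 0.42, 1.5, 0, 0, 0, -1],
    [0, 0.14, 0.5, 0, 0, 0, -1],
    [0, 0, 0, 0, 0, 0, -1],
    [0, 0, 0, 0, 0, 0, -1],
  ],
)

```text
time: 23.0
tool_pos: [0.4724, 0.378, 0.1686]
tool_rot: [-0.099, 0.709, 0.692, -0.097]
contact_force: [-0.0, 0.3, -0.6]
gripper_width: 0.108
grasp_force: 59.6
```

```bash
python3 - <<'E'
from h import *
from plant import manip
s=manip.state();print(s["tool_pos"],s["contact_force"],rel(s,[.4723,.3768,.156])[0])
g=manip.grab_frame("side");np.savez("s4.npz",**g);hsv=cv2.cvtColor(g["img"],cv2.COLOR_BGR2HSV)
m=cv2.inRange(hsv,(100,150,60),(125,255,255));m[:,:250]=0;m[:,370:]=0;m[:60]=0;m[300:]=0
c=max(cv2.findContours(m,0,2)[0],key=cv2.contourArea);print(cv2.boundingRect(c),cv2.boxPoints(cv2.minAreaRect(c)).round(1).tolist())
R=rel(s,s["tool_pos"])[1];Z=-R[:,2];Y=R[:,0];X=np.cross(Y,Z);B=s["tool_pos"]-Z*.1265-Y*.0017
for n,a,b,z in(("botLf",-5,38,0),("botLb",5,38,0),("topLb",5,38,156),("topLf",-5,38,156)):
    p=B+X*a/1e3+Y*b/1e3+Z*z/1e3;print(n,p.round(4),proj(g,p).round(1))
E
```

```text
[0.47235374 0.37799368 0.16864284] [-0.02182758  0.26350826 -0.59775259] [-0.12  0.35  1.22]
(283, 170, 30, 93) [[280.6000061035156, 172.10000610351562], [291.5, 169.6999969482422], [312.20001220703125, 261.70001220703125], [301.20001220703125, 264.20001220703125]]
botLf [0.4337 0.4153 0.0485] [312.5 263.5]
botLb [0.4433 0.4151 0.0457] [306.9 264.1]
topLb [0.4862 0.414  0.1956] [280.5 180.5]
topLf [0.4766 0.4142 0.1984] [286.6 179.6]
```

Call:
move_arm(
  rows=[
    [-0.1, 0.14, 0.5, 0, 0, 0, -1],
    [0, 0.1, 0.35, 0, 0, 0, -1],
    [0, 0, 0, 0, 0, 0, -1],
  ],
)

```text
time: 23.3
tool_pos: [0.4722, 0.3766, 0.159]
tool_rot: [-0.1, 0.709, 0.691, -0.097]
contact_force: [0.5, 0.4, -1.3]
gripper_width: 0.107
grasp_force: 59.8
```

Call:
move_arm(
  rows=[
    [0, 0.04, 0.15, 0, 0, 0, -1],
    [0, 0, 0, 0, 0, 0, -1],
  ],
)

```text
time: 23.47
tool_pos: [0.4723, 0.3768, 0.1577]
tool_rot: [-0.1, 0.709, 0.691, -0.097]
contact_force: [-0.2, -0.7, -1.2]
gripper_width: 0.109
grasp_force: 59.7
```

Call:
move_arm(
  rows=[
    [0, 0.04, 0.15, 0, 0, 0, -1],
    [0, 0, 0, 0, 0, 0, -1],
  ],
)

```text
time: 23.63
tool_pos: [0.4726, 0.3769, 0.1574]
tool_rot: [-0.1, 0.709, 0.691, -0.097]
contact_force: [0.2, -0.8, 3.3]
gripper_width: 0.11
grasp_force: 60.4
```

Call:
move_arm(
  rows=[
    [0, 0.11, 0, 0.5, 0, 0, -1],
    [0, 0, 0, 0, 0, 0, -1],
  ],
)

```text
time: 23.8
tool_pos: [0.4738, 0.3769, 0.157]
tool_rot: [-0.103, 0.709, 0.691, -0.1]
contact_force: [-0.5, -0.6, 5.4]
gripper_width: 0.109
grasp_force: 60.9
```

Call:
move_arm(
  rows=[
    [0, 0.11, 0, 0.5, 0, 0, -1],
    [0, 0, 0, 0, 0, 0, -1],
  ],
)

```text
time: 23.97
tool_pos: [0.4749, 0.3768, 0.1567]
tool_rot: [-0.106, 0.708, 0.69, -0.103]
contact_force: [-0.1, -0.6, 6.0]
gripper_width: 0.109
grasp_force: 60.9
```

Call:
move_arm(
  rows=[
    [0, 0.11, 0, 0.5, 0, 0, -1],
    [0, 0, 0, 0, 0, 0, -1],
  ],
)

```text
time: 24.13
tool_pos: [0.4761, 0.3768, 0.1564]
tool_rot: [-0.109, 0.708, 0.69, -0.106]
contact_force: [-1.0, -1.7, 6.3]
gripper_width: 0.108
grasp_force: 60.9
```

Call:
move_arm(
  rows=[
    [0, 0.05, 0, 0.25, 0, 0, -1],
    [0, -0.01, -0.05, 0, 0, 0, -1],
    [0, 0, 0, 0, 0, 0, -1],
  ],
)

```text
time: 24.38
tool_pos: [0.4764, 0.3768, 0.1563]
tool_rot: [-0.11, 0.707, 0.69, -0.107]
contact_force: [-0.4, -1.3, 6.3]
gripper_width: 0.11
grasp_force: 60.6
```

Call:
move_arm(
  rows=[
    [0, 0, 0, 0, 0, 0, -0.76],
    [0, 0, 0, 0, 0, 0, -0.74],
    [0, 0, 0, 0, 0, 0, -0.72],
    [0, 0, 0, 0, 0, 0, -0.7],
    [0, 0, 0, 0, 0, 0, -0.67],
    [0, 0, 0, 0, 0, 0, -0.64],
    [0, 0, 0, 0, 0, 0, -0.6],
    [0, 0, 0, 0, 0, 0, -0.55],
    [0, 0, 0, 0, 0, 0, -0.5],
    [0, 0, 0, 0, 0, 0, -0.4],
    [0, 0, 0, 0, 0, 0, -0.3],
    [0, 0, 0, 0, 0, 0, -0.2],
  ],
)

```text
time: 25.38
tool_pos: [0.4759, 0.3767, 0.1556]
tool_rot: [-0.11, 0.707, 0.69, -0.108]
contact_force: [-0.1, -0.8, 0.4]
gripper_width: 0.399
grasp_force: 0.0
```

```bash
python3 - <<'E'
from h import *
from plant import manip
s=manip.state();print(s["tool_pos"],s["contact_force"],rel(s,s["tool_pos"])[1])
g=manip.grab_frame("side");hsv=cv2.cvtColor(g["img"],cv2.COLOR_BGR2HSV)
m=cv2.inRange(hsv,(100,150,60),(125,255,255));m[:,:250]=0;m[:,370:]=0;m[:60]=0;m[300:]=0
c=max(cv2.findContours(m,0,2)[0],key=cv2.contourArea);print(cv2.boundingRect(c),cv2.boxPoints(cv2.minAreaRect(c)).round(1).tolist())
E
```

```text
[0.47589437 0.37668995 0.15562796] [-0.08338428 -0.79541807  0.39432629] [[ 0.025  0.952 -0.305]
 [ 1.    -0.024  0.008]
 [ 0.    -0.305 -0.952]]
(277, 169, 36, 98) [[272.8999938964844, 172.60000610351562], [290.5, 168.6999969482422], [312.20001220703125, 265.70001220703125], [294.6000061035156, 269.70001220703125]]
```

Call:
move_arm(
  rows=[
    [0, 0, -0.5, 0, 0, 0, -0.2],
    [0, 0, -1, 0, 0, 0, -0.2],
    [0, 0, -2, 0, 0, 0, -0.2],
    [0, 0, -3, 0, 0, 0, -0.2],
    [0, 0, -3, 0, 0, 0, -0.2],
    [0, 0, -3, 0, 0, 0, -0.2],
    [0, 0, -3, 0, 0, 0, -0.2],
    [3.5, 0, 0, 0, 0, 0, -0.2],
    [3.5, 0, 0, 0, 0, 0, -0.2],
    [3.5, -1, 0, 0, 0, 0, -0.2],
    [3.5, -2, 0, 0, 0, 0, -0.2],
    [3.5, -3, 0, 0, 0, 0, -0.2],
    [1, -3, 0, 0, 0, 0, -0.2],
    [0, 0, 0, 0, 0, 0, -0.2],
  ],
)

```text
time: 26.6
tool_pos: [0.4405, 0.5629, 0.3337]
tool_rot: [-0.111, 0.705, 0.692, -0.106]
contact_force: [0.5, -0.8, 1.6]
gripper_width: 0.402
grasp_force: 0.0
```

```bash
python3 - <<'E'
from h import *
from plant import manip
s=manip.state();print(s["tool_pos"],s["contact_force"])
S=manip.grab_frame("side");T=manip.grab_frame("top")
for g,n,(x0,x1,y0,y1) in((S,"side",(240,345,60,300)),(T,"top",(235,305,130,235))):
    hsv=cv2.cvtColor(g["img"],cv2.COLOR_BGR2HSV)
    m=cv2.inRange(hsv,(100,150,60),(125,255,255));k=np.zeros_like(m);k[y0:y1,x0:x1]=m[y0:y1,x0:x1]
    for c in cv2.findContours(k,0,2)[0]:
        if cv2.contourArea(c)>15:print(n,cv2.boundingRect(c),cv2.boxPoints(cv2.minAreaRect(c)).round(1).tolist())
# expected placed phone
yaw=np.deg2rad(-1.5);X=np.array([np.cos(yaw),np.sin(yaw),0]);Y=np.array([-X[1],X[0],0]);th=np.deg2rad(17.7);Zp=np.array([0,0,np.cos(th)])+X*np.sin(th)
Xp=np.cross(Y,Zp);c=np.array([.4673,.3752,0])-X*.0246+[0,0,.033]
for n,a,b,z in(("botLf",-10,38,0),("botLb",0,38,0),("topLb",0,38,156),("topLf",-10,38,156),("topRb",0,-38,156),("topRf",-10,-38,156)):
    p=c+Xp*a/1e3+Y*b/1e3+Zp*z/1e3;print(n,p.round(4),"side",proj(S,p).round(1),"top",proj(T,p).round(1))
a=cv2.cvtColor(ld("s3.npz")["img"],6)[255:292,280:325]
r=cv2.matchTemplate(cv2.cvtColor(S["img"],6)[245:302,270:335],a,cv2.TM_CCOEFF_NORMED);print("tray shift (10,10)=none",cv2.minMaxLoc(r))
T0=ld("top0.npz")
for n,(y0,y1,x0,x1) in dict(mug=(200,250,355,385),legtop=(131,168,262,285)).items():
    b=T0 if n=="mug" else ld("t3.npz");print(n,np.abs(b["img"][y0:y1,x0:x1].astype(int)-T["img"][y0:y1,x0:x1]).mean())
E
```

```text
[0.4404914  0.56294451 0.3336734 ] [ 0.48149147 -0.83147283  1.63481494]
side (276, 169, 37, 98) [[272.70001220703125, 172.39999389648438], [291.70001220703125, 168.39999389648438], [312.20001220703125, 265.79998779296875], [293.20001220703125, 269.70001220703125]]
top (241, 162, 39, 21) [[240.1999969482422, 164.8000030517578], [246.8000030517578, 150.0], [285.6000061035156, 167.1999969482422], [279.0, 182.0]]
botLf [0.4342 0.4141 0.036 ] side [312.2 269.1] top [251.  198.8]
botLb [0.4437 0.4138 0.033 ] side [306.7 269.7] top [251.4 194.9]
topLb [0.4911 0.4126 0.1816] side [277.8 188. ] top [239.4 162.5]
topLf [0.4816 0.4128 0.1847] side [283.8 186.9] top [238.9 167. ]
topRb [0.4891 0.3366 0.1816] side [290.4 168. ] top [278.2 163.6]
topRf [0.4796 0.3369 0.1847] side [295.9 167. ] top [277.9 168.1]
tray shift (10,10)=none (-0.06302936375141144, 0.9891022443771362, (0, 20), (10, 10))
mug 0.6248888888888889
legtop 9.997258127692911
```

```bash
python3 - <<'E'
from h import *
from plant import manip
T=manip.grab_frame("top");A=ld("t3.npz")
for g in(A,T):
    hsv=cv2.cvtColor(g["img"],cv2.COLOR_BGR2HSV);m=cv2.inRange(hsv,(12,70,150),(30,255,255))
    print([(r,np.flatnonzero(m[r,255:300]).tolist()) for r in(134,140,146,152,156,160)])
d=np.abs(A["img"].astype(int)-T["img"]).mean(2);print([d[r,262:285].mean().round(1) for r in range(131,168,3)])
print(d[190:207,240:295].mean())
m=cv2.inRange(cv2.cvtColor(T["img"],cv2.COLOR_BGR2HSV),(100,150,60),(125,255,255))[155:190,235:300];print([(r+155,np.flatnonzero(m[r])[[0,-1]]+235) for r in range(35) if m[r].any()])
E
```

```text
[(134, [22]), (140, [18, 19, 22, 23]), (146, [18, 22, 23, 24, 25]), (152, [18, 22, 23, 26, 27]), (156, [17, 18, 21, 22, 26]), (160, [17, 18, 25, 26])]
[(134, [22]), (140, [18, 19, 22, 23]), (146, [18, 22, 23, 24, 25]), (152, [18, 22, 23, 26, 27]), (156, [17, 18, 21, 22, 26]), (160, [17, 18, 21, 25, 26])]
[np.float64(0.5), np.float64(0.5), np.float64(0.5), np.float64(0.3), np.float64(0.3), np.float64(0.4), np.float64(0.4), np.float64(0.3), np.float64(0.2), np.float64(0.5), np.float64(9.1), np.float64(66.7), np.float64(63.0)]
24.17076648841355
[(162, array([242, 259])), (163, array([241, 276])), (164, array([241, 277])), (165, array([242, 277])), (166, array([243, 277])), (167, array([268, 277])), (168, array([277, 277])), (169, array([277, 277])), (170, array([278, 278])), (171, array([278, 278])), (172, array([278, 279])), (173, array([278, 279])), (174, array([278, 279])), (175, array([278, 279])), (176, array([278, 279])), (177, array([279, 279])), (178, array([279, 279])), (179, array([279, 279])), (180, array([279, 279])), (181, array([279, 279])), (182, array([279, 279])), (184, array([280, 280])), (185, array([280, 280])), (186, array([280, 280])), (187, array([280, 280])), (188, array([280, 280]))]
```

```bash
python3 -c "
from plant import manip
print(manip.job_done(), manip.state()['time'])"
```

```text
the job is handed in; nothing more can be done
the job is handed in; nothing more can be done
```

The job is handed in at about 27 s, but no verdict came back: the cover is pushed shut, the leg is swung out to its stop, and the phone leans on the middle of the backboard with its screen to the front. The mug is where it was, though my first push on the leg turned and shifted the stand (about 24° and 2 cm).

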